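# Lock the gas filter cartridge into its bayonet socket

### The arm

A 7-joint arm with a two-finger parallel gripper is mounted at the origin on the work surface. World frame = base frame: x ahead of the robot, y to its left, z up, the work surface at z = 0. Lengths are in mm, angles in rad, forces in N, time in s.
With the tool pointing down it reaches from about 400 to 900 mm from the base axis. Payload 5.6 kg.
Tool frame: the origin (TCP) lies at the very end of the fingers, on their centre line; the grasp point (between the pads) lies 19 mm behind it (manip.grip_depth is the distance from the TCP to the grasp point, in mm); z points along the fingers, y is the line along which they close (so a half turn about z gives the same grasp; the last joint's range is limited). The gripper opens to 92 mm and grips with 3 to 60 N. Pads are 20 mm wide; open, the fingers measure 128 mm over their backs; the gripper's body (75 mm by 189 mm) begins 69 mm behind the grasp point.
Start: joints at [1.255, 0.468, -0.012, 1.603, 0.006, 1.071, -0.056], TCP at [175.086, -625.982, 214.592] pointing down, gripper open.
Joint ranges: [-2.53, 2.53], [-0.31, 2.02], [-1.57, 1.55], [0.28, 2.44], [-1.29, 4.43], [0.15, 1.84], [-2.92, 2.92]. Speed limits (rad/s): [2.57, 2.57, 3.14, 3.14, 3.14, 3.14, 3.14].

### API

Orientations are given as a unit quaternion [x, y, z, w].
In Python, from cell import manip gives the robot as it stands.
- The arm moves only by the shell command python3 -m inch 'ROWS' [FORCE]. ROWS is JSON, a list that holds one entry, the list of rows, each a list of 7 numbers: the turn, a rotation vector about the tool's x, y, z in units of 5 degrees (1.0 is 5 degrees), then the shift along the tool's x, y, z in mm, then the finger opening in mm, from 0 to 91.9. In form: [[[ax, ay, az, tx, ty, tz, claw], ...]]. A call has 1 to 20 rows; each row is the pose to reach, as a shift and turn from the pose commanded when the call began, along the tool's axes at that moment; what a row does not reach only later rows make up. A row lasts 1/8 s, in which the tool goes at most 62.5 mm and 10.7 degrees, less where a joint would pass 70% of its speed; a pose out of reach is approached as far as the arm can. A call with a gripper value outside its range is refused whole. The fingers move at their own pace and stop on an object; FORCE is the grip in N (left out, the last holds). Time passes only in rows, so rows that repeat a pose let the fingers close. It gives the time, the measured TCP pose, the force, the opening and the grip force at its end, in the units of the state.
- manip.state(): the state, without advancing time (a new reading comes with each control period).
- manip.capture(name): name is "scene" or "top" or "wrist"; returns a dict with "image" (420x560x3 uint8, red, green, blue), "fov_y" (degrees; the focal length in pixels is half the picture's height over the tangent of half this angle, whatever the lens; pixels are square), "cx", "cy" (the principal point, pixels), "extrinsics" (4x4, takes a point from world to camera coordinates). Camera axes: x right, y up, looking along -z (the intrinsics and any distortion apply to the point x, -y, -z); pixel columns grow to the right and rows downward; lengths in mm; the calibration is good to about 2 mm. The wrist camera is an equidistant fisheye: a pixel r from the principal point sees the ray r / f radians off the axis. A picture is of the moment at which its call begins. There is no depth.
- manip.sign_off(): hands the job in; it is judged then, once.
Trained networks look in the newest picture that a camera, given by its name, has taken for a name from the list of things; names that differ only in an ending like _2 or _b are one class to them, and where a whole thing is asked for, a point or a joint stands for the part that bears it (a point fixed in the world has none). Each returns a list of dicts, best first, with "confidence" (0 to 1); they miss things now and then, are a little off and sometimes report something else, mostly with a low value. They report only what shows in the picture. A call takes as long as a camera call.
- manip.find_in(camera, query): "extent" ([left, top, right, bottom] in pixels, round what is visible of it).
- manip.masks_of(camera, query): "mask" (420x560 bool, what is visible of it) and "extent" ([left, top, right, bottom] in pixels, round what is visible of it).
The state is a dict: "time": time; "qpos": joint angles; "qvel": joint speeds; "effort": joint torques, N m; "tcp_pos": TCP position; "ee_rot": TCP orientation; "wrist_force": force on the tool from outside, world axes, zero at the start; "torque": the same for the moment, N m; "width": opening from 0.0 (shut) to 1.0 (fully open); "grasp_force": force on a finger pad.
Only numpy, scipy, OpenCV 4.12 (cv2) and the standard library are available. Lean on these libraries where they do the work, as an engineer would, in place of code of your own. Each camera call takes 0.05 s, during which the arm holds its last target. There are 200 camera calls.

### The job

Fit the gas filter cartridge, the one with two lugs at its foot, into the bayonet socket on the bench: lower it with its lugs in the two slots until it sits on the bottom, then twist it clockwise (seen from above), a sixth of a turn, until its grip points at the socket's two index ribs, and let go. Leave the similar plug with the round collar and the green glass dish where they stand.

Things in the scene. Friction and masses are not known exactly. Their poses are not given: they have to be found in the camera images.
- cartridge_mid (a point): Centre of the cartridge, 37 mm above its underside; upright, z up. Round foot 36 mm across, 34 high; on it a white grip block 36 long (x), 18 wide (y), 40 high (34 to 74 mm above the underside): pinch across y, fingertips above the foot. Two lugs at the very bottom along +x and -x, in line with the block: 10 wide, 8 high, reaching 32 mm from the axis. A half turn makes no difference. 0.16 kg.
- socket: Fixed; origin on its axis at bench level, z up. Ring 92 mm wide, top 28 mm up; floor (seats the cartridge) 10 mm up. Lip 22-28 mm up has a 46 mm hole and two slots along the line 60 deg counter-clockwise (from above) of x; play 11 deg, 5 mm. Under it lugs turn freely 60 deg clockwise: home, cartridge x along socket x (either way), stop just beyond. Ribs outside the ring at +x, -x. No spring.
- plug_mid (a point): Centre (37 mm above its underside) of a similar plug that is not wanted: same foot, grip block and height, but with a round collar 64 mm in diameter and 8 mm high at the bottom in place of the two lugs. Axes as for the cartridge. Cartridge and plug may stand in either order.
- dish_mid (a point): Centre (14 mm above its underside) of an empty green glass dish, 108 mm in diameter and 28 mm high, standing on the bench; a bystander.

How it is judged (in metres and radians):
On the way:
1. the cartridge is down in the socket with its lugs in the slots, not yet twisted (z of cartridge_mid in the frame of socket below 0.053 m and horizontal distance between cartridge_mid and socket below 0.01 m and angle between the x axis of cartridge_mid and the x axis of socket, either way round above 0.6 rad), for 0.1 s.
At the end, for the whole second after the job is handed in: The cartridge stands upright (within 8 degrees) on the socket's floor (within 6 mm), centred within 10 mm, twisted home with its lugs under the lip: cartridge x within 17 degrees of socket x, either way round; it is released. Plug and dish are where they were, within 30 mm (z of cartridge_mid in the frame of socket below 0.053 m and horizontal distance between cartridge_mid and socket below 0.01 m and angle between cartridge_mid's own z axis and vertical below 0.15 rad and angle between the x axis of cartridge_mid and the x axis of socket, either way round below 0.3 rad); the robot touches nothing.
It fails at once if the plug is moved by more than 30 mm (distance of plug_mid from where it was at the start of the episode above 0.03 m).
It fails at once if the glass dish is moved by more than 30 mm (distance of dish_mid from where it was at the start of the episode above 0.03 m).
It also fails if it takes over 42 s, if anything falls off the work surface, if the arm or the gripper's body presses on something with over 40 N, if the wrist force passes 120 N, or if a joint passes its speed limit or range.

## Working session

There is one attempt and no reset: what is moved stays moved. The work goes in short steps, Python scripts to look and compute and a shell command to move; the robot and the scene stay as the last step left them, time stands still between calls to the robot, and variables do not carry over. Pictures are saved under pics/ and viewed, at most 10 in all, crops included, and the job is handed in when it is done.

```bash
mkdir -p pics; python3 - <<'E'
from cell import manip
import cv2,numpy as np
s=manip.state();print(s['time'],s['tcp_pos'],s['ee_rot'])
for c in ['scene','top']:
    d=manip.capture(c);cv2.imwrite(f'pics/{c}0.png',d['image'][:,:,::-1]);print(c,d['fov_y'],d['cx'],d['cy'],np.round(d['extrinsics'],3).tolist())
    for q in ['cartridge_mid','socket','plug_mid','dish_mid']:
        print(q,[(np.round(r['extent']).tolist(),round(r['confidence'],2)) for r in manip.find_in(c,q)][:3])
E
```

```text
0.0 [ 174.90427629 -625.42237022  213.66252466] [ 9.90716964e-01  1.35937940e-01 -1.82327845e-04 -8.60037813e-04]
scene 43.02434343923706 280.5649038019819 213.29685754988975 [[-0.63, 0.777, 0.004, 314.53], [-0.654, -0.533, 0.537, 391.503], [0.419, 0.336, 0.843, -1307.735], [0.0, 0.0, 0.0, 1.0]]
cartridge_mid [([384.0, 240.0, 416.0, 272.0], 0.69), ([298.0, 208.0, 330.0, 250.0], 0.65)]
socket [([210.0, 118.0, 263.0, 172.0], 0.74)]
plug_mid [([298.0, 207.0, 333.0, 250.0], 0.56)]
dish_mid []
top 53.035359735613895 281.0395427946618 209.91201372065603 [[-0.016, -1.0, -0.002, 89.318], [0.989, -0.017, 0.149, -615.922], [-0.149, 0.0, 0.989, -798.886], [0.0, 0.0, 0.0, 1.0]]
cartridge_mid [([166.0, 251.0, 191.0, 281.0], 0.83)]
socket [([351.0, 239.0, 417.0, 311.0], 0.9)]
plug_mid [([242.0, 226.0, 275.0, 257.0], 0.74), ([165.0, 251.0, 190.0, 282.0], 0.2)]
dish_mid [([240.0, 136.0, 287.0, 190.0], 0.74)]
```

```bash
python3 - <<'E'
import cv2
t=cv2.imread('pics/top0.png')[120:330,140:440];cv2.imwrite('pics/top0c.png',cv2.resize(t,(800,560),interpolation=cv2.INTER_CUBIC))
t=cv2.imread('pics/scene0.png')[100:310,180:460];cv2.imwrite('pics/scene0c.png',cv2.resize(t,(800,600),interpolation=cv2.INTER_CUBIC))
E
```

```text
(no output)
```

View pics/top0c.png

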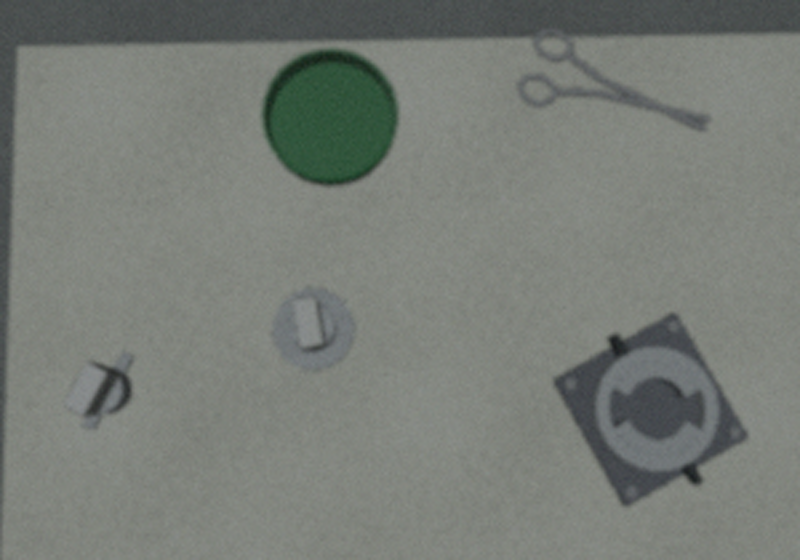

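View pics/scene0c.png

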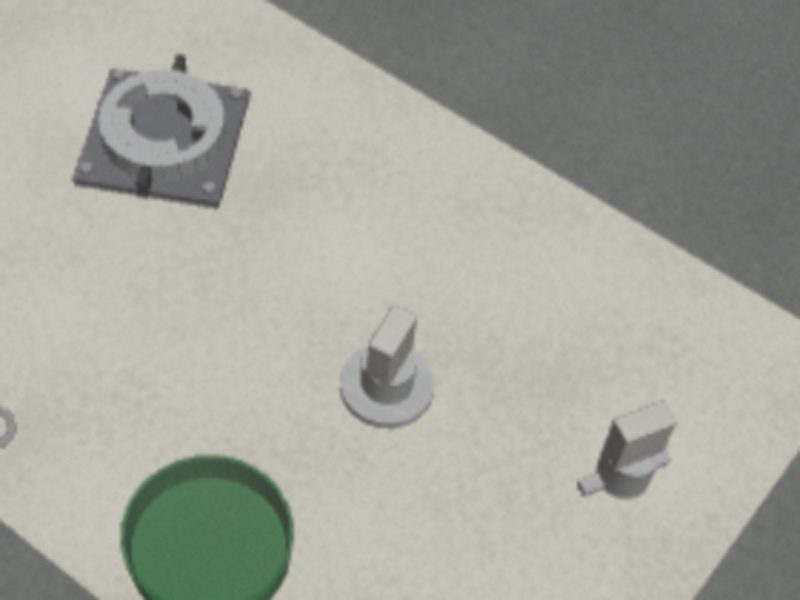

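The top crop shows the lugged cartridge at (97,390), the collared plug at (313,328), the dish at (330,117), and the socket at (657,409). The socket's slots lie at left and right, and its ribs are at (617,344) and (693,475). The scene view agrees.

```bash
cat > h.py <<'E'
import numpy as np
def ray(d,u,v,z,fish=False):
    f=210/np.tan(np.radians(d['fov_y']/2));p=np.array([u-d['cx'],v-d['cy']])
    if fish:
        r=np.hypot(*p);th=r/f;c=np.array([*(p/max(r,1e-9)*np.sin(th)),np.cos(th)])
    else: c=np.array([*(p/f),1.])
    c=c*[1,-1,-1];E=np.array(d['extrinsics']);R,t=E[:3,:3],E[:3,3]
    o=-R.T@t;w=R.T@c
    return (o+w*(z-o[2])/w[2])[:2]
def proj(d,P,fish=False):
    f=210/np.tan(np.radians(d['fov_y']/2));E=np.array(d['extrinsics'])
    c=(E[:3,:3]@np.asarray(P,float)+E[:3,3])*[1,-1,-1]
    if fish:
        h=np.hypot(c[0],c[1]);th=np.arctan2(h,c[2]);q=c[:2]/max(h,1e-9)*th*f
    else: q=c[:2]/c[2]*f
    return q+[d['cx'],d['cy']]
E
python3 - <<'E'
from h import *
from cell import manip
d=manip.capture('top');e=manip.capture('scene')
T=lambda u,v,z:ray(d,140+u/800*300,120+v/560*210,z)
S=lambda u,v,z:ray(e,180+u/800*280,100+v/600*210,z)
def ang(a,b):return np.degrees(np.arctan2(*(b-a)[::-1]))
for n,F,top,l1,l2 in [('top',T,(89,391),(127,357),(92,426)),('scene',S,(643,418),(585,487),(665,460))]:
    a,b=F(*l1,6),F(*l2,6);print(n,'cart top',F(*top,74),'lugs mid',(a+b)/2,ang(a,b),np.linalg.norm(a-b))
for n,F,c,r1,r2 in [('top',T,(657,409),(617,344),(693,475)),('scene',S,(161,118),(179,63),(144,180))]:
    a,b=F(*r1,15),F(*r2,15);print(n,'sock',F(*c,28),(a+b)/2,ang(a,b),np.linalg.norm(a-b))
a,b=T(615,406,28),T(700,410,28);print('slots',ang(a,b))
print('plug',T(310,322,74),S(393,330,74),'dish',T(330,117,28))
E
```

```text
top cart top [507.42067851 285.78619802] lugs mid [508.23378914 287.22775449] 153.5689808840008 58.62671875346939
scene cart top [511.49764079 290.15941822] lugs mid [513.12496013 293.64490882] 148.93210466297424 57.809051143591226
top sock [ 487.84902321 -130.00742538] [ 487.87352342 -131.42021773] -152.15729747373024 112.81869320050347
scene sock [ 492.50810492 -125.39208507] [ 485.77507423 -131.54874097] 28.473870636127657 115.05127702783857
slots -93.61507443350526
plug [554.06233174 127.64454181] [557.29798331 132.94159724] dish [717.78458334 113.51274131]
```

```bash
cat >> h.py <<'E'
from scipy.spatial.transform import Rotation as Ro
def rows(s,*targets):
    "row numbers for world targets (x,y,z,yaw of tool x in deg), tool down"
    R0=Ro.from_quat(s['ee_rot']);y0=np.degrees(np.arctan2(*R0.as_matrix()[1::-1,0]))
    print('t',round(s['time'],2),'tcp',np.round(s['tcp_pos'],1),'yaw',round(y0,2),'w',round(s['width'],3),'g',np.round(s['grasp_force'],1),'F',np.round(s['wrist_force'],1))
    for x,y,z,w in targets:
        t=R0.inv().apply(np.array([x,y,z])-s['tcp_pos'])
        G=Ro.from_euler('z',w,degrees=True)*Ro.from_matrix(np.diag([1.,-1,-1]))
        print(np.round((R0.inv()*G).as_rotvec(degrees=True)/5,2),np.round(t,1))
E
python3 - <<'E'
from h import *
from cell import manip
s=manip.state()
rows(s,(450,-400,200,60),(560,-100,200,90),(560,150,200,130),(509,288,150,151))
E
```

```text
t 0.6 tcp [ 175.1 -626.   214.6] yaw 15.63 w 1.0 g 0.0 F [-0.5 -0.   0.6]
[ 0.    0.   -8.87] [ 325.6 -143.6   14.6]
[ -0.     0.   -14.87] [ 512.4 -402.8   14.6]
[ -0.     0.   -22.87] [ 579.7 -643.6   14.6]
[ -0.     0.   -27.07] [ 567.8 -790.2   64.6]
```

```bash
python3 -m inch '[[[0,0,-1.5,54,-24,2,91],[0,0,-3,108,-48,5,91],[0,0,-4.5,162,-72,7,91],[0,0,-6,216,-96,10,91],[0,0,-7.4,270,-120,12,91],[0,0,-8.9,326,-144,15,91],[0,0,-10,363,-195,15,91],[0,0,-11.3,400,-247,15,91],[0,0,-12.5,438,-299,15,91],[0,0,-13.7,475,-351,15,91],[0,0,-14.9,512,-403,15,91],[0,0,-17,529,-463,15,91],[0,0,-19,546,-523,15,91],[0,0,-21,563,-583,15,91],[0,0,-23,580,-643,15,91],[0,0,-25,575,-700,30,91],[0,0,-27,568,-750,45,91],[0,0,-27,568,-790,64.6,91],[0,0,-27,568,-790,64.6,91],[0,0,-27,568,-790,64.6,91]]]' 
python3 - <<'E'
from h import *
from cell import manip
import cv2
s=manip.state();rows(s,(509,288,150,151))
d=manip.capture('wrist');cv2.imwrite('pics/w1.png',d['image'][:,:,::-1])
print(d['fov_y'])
for z in (8,74):print(z,proj(d,(509,288,z),True))
E
```

```text
time: 3.1
tcp_pos: [509.9, 287.1, 150.0]
ee_rot: [0.254, 0.967, -0.0, 0.0]
wrist_force: [-1.2, -0.3, -0.0]
width: 0.991
grasp_force: 0.0
t 3.1 tcp [509.9 287.1 150. ] yaw 150.59 w 0.991 g 0.0 F [-1.2 -0.3 -0. ]
[-0.01  0.01 -0.08] [1.2 0.4 0. ]
65.70646984690485
8 [278.61429338 193.58455906]
74 [278.59190463 214.58327351]
```

View pics/w1.png

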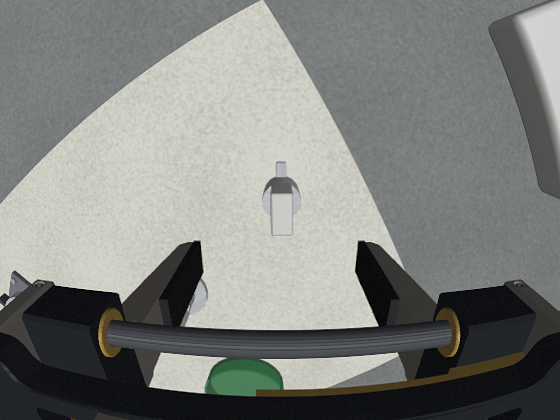

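The wrist view shows the cartridge's block top centred at (282,214) and a lug end at (281,163). The block is aligned with the jaws.

```bash
python3 - <<'E'
from h import *
from cell import manip
import cv2
d=manip.capture('wrist');s=manip.state()
im=d['image'].astype(int);g=im.sum(2)
# block top face: brightest pixels near
sub=d['image'][150:245,250:312];hsv=cv2.cvtColor(sub,cv2.COLOR_RGB2HSV)
for r in range(195,236,8):print(r,g[r,262:302:2]//3)
c=ray(d,282,214,74,True);print('block',c)
a,b=ray(d,282,193,74,True),ray(d,282.5,235,74,True);print((a+b)/2,np.degrees(np.arctan2(*(b-a)[::-1])),np.linalg.norm(a-b))
l=ray(d,281,163,6,True);print('lug',l)
for x in (507,509,511):
  for y in (285,288,291): print(x,y,proj(d,(x,y,74),True))
rows(s,(*((a+b)/2),150,151))
E
```

```text
195 [182 186 191 192 152 181 202 199 201 202 203 201 202 202 204 185 179 185
 185 156]
203 [187 188 188 189 157 173 201 200 201 200 200 202 201 201 204 185 179 183
 184 175]
211 [208 197 198 184 167 165 202 200 201 200 201 202 201 201 202 186 173 180
 198 200]
219 [195 208 209 200 204 154 202 200 200 200 200 201 201 200 203 186 200 205
 203 202]
227 [201 201 203 199 202 149 201 198 200 200 200 201 201 200 203 187 200 201
 206 207]
235 [201 200 204 197 198 188 190 210 210 202 204 201 194 202 206 200 198 198
 198 199]
block [510.45873698 290.019366  ]
[510.88502052 290.01638269] -28.622101732774432 35.05876715227021
lug [484.41824256 304.31371351]
507 285 [274.32545586 213.34846635]
507 288 [277.62619055 211.57195473]
507 291 [280.93856186 209.78879165]
509 285 [275.57555904 215.43716178]
509 288 [278.87178803 213.66798677]
509 291 [282.17948709 211.89202325]
511 285 [276.82065077 217.51695791]
511 288 [280.11225466 215.75512808]
511 291 [283.4151625  213.98637525]
t 3.2 tcp [510.5 286.3 150.4] yaw 150.48 w 0.989 g 0.0 F [-0.6 -0.5 -0.6]
[ 0.    0.01 -0.1 ] [1.5 3.4 0.4]
```

```bash
python3 -m inch '[[[0,0,-0.15,0,2.6,20,70],[0,0,-0.15,0,2.6,50,60],[0,0,-0.15,0,2.6,80,60],[0,0,-0.15,0,2.6,100,60],[0,0,-0.15,0,2.6,110,60],[0,0,-0.15,0,2.6,110,60],[0,0,-0.15,0,2.6,110,8],[0,0,-0.15,0,2.6,110,8],[0,0,-0.15,0,2.6,110,8],[0,0,-0.15,0,2.6,110,8],[0,0,-0.15,0,2.6,110,8],[0,0,-0.15,0,2.6,105,8],[0,0,-0.15,0,2.6,80,8],[0,0,-0.15,0,2.6,30,8],[0,0,-0.15,0,2.6,-20,8],[0,0,-0.15,0,2.6,-20,8]]]' 35
python3 - <<'E'
from h import *
from cell import manip
s=manip.state();rows(s,(560,120,170,120),(530,-20,170,100),(488,-130.5,150,88))
E
```

```text
time: 5.2
tcp_pos: [512.4, 291.8, 174.0]
ee_rot: [0.247, 0.969, 0.002, 0.003]
wrist_force: [0.1, 0.7, -1.6]
width: 0.195
grasp_force: 35.0
t 5.2 tcp [512.4 291.8 174. ] yaw 151.37 w 0.195 g 35.0 F [ 0.1  0.7 -1.6]
[0.08 0.03 6.27] [-124.1 -128.     3.8]
[9.000e-02 1.000e-02 1.027e+01] [-164.8 -265.3    3.1]
[ 0.09  0.   12.67] [-180.8 -382.5   22.4]
```

```bash
python3 -m inch '[[[0,0,1.5,-22,-48,0,8],[0,0,3.1,-45,-95,0,8],[0,0,4.7,-68,-143,0,8],[0,0,6.3,-91,-190,0,8],[0,0,7.9,-113,-238,0,8],[0,0,9.5,-136,-285,0,8],[0,0,11.1,-159,-333,0,8],[0,0,12.67,-181.4,-380.2,0,8],[0,0,12.67,-181.4,-380.2,0,8],[0,0,12.67,-181.4,-380.2,0,8],[0,0,12.67,-181.4,-380.2,0,8]]]'
python3 - <<'E'
from h import *
from cell import manip
import cv2
s=manip.state();rows(s,(488,-130.5,150,88))
d=manip.capture('wrist');im=np.ascontiguousarray(d['image'][:,:,::-1]);cv2.imwrite('pics/w2.png',im)
im=cv2.resize(im[60:330,100:460],(800,600),interpolation=cv2.INTER_CUBIC);cv2.imwrite('pics/w2c.png',im)
for n,P in dict(c=(488,-130.5,28),rp=(538,-103,15),rm=(438,-158,15)).items():print(n,proj(d,P,True))
E
```

```text
time: 6.58
tcp_pos: [487.6, -128.8, 169.6]
ee_rot: [0.718, 0.696, 0.0, -0.001]
wrist_force: [-0.1, 0.5, -2.1]
width: 0.192
grasp_force: 35.0
t 6.58 tcp [ 487.6 -128.8  169.6] yaw 88.2 w 0.192 g 35.0 F [-0.1  0.5 -2.1]
[-0.01 -0.01  0.04] [-1.7  0.5 19.6]
c [278.82626585 197.36004188]
rp [327.35653888 166.42591271]
rm [232.41256483 220.71427098]
```

View pics/w2c.png

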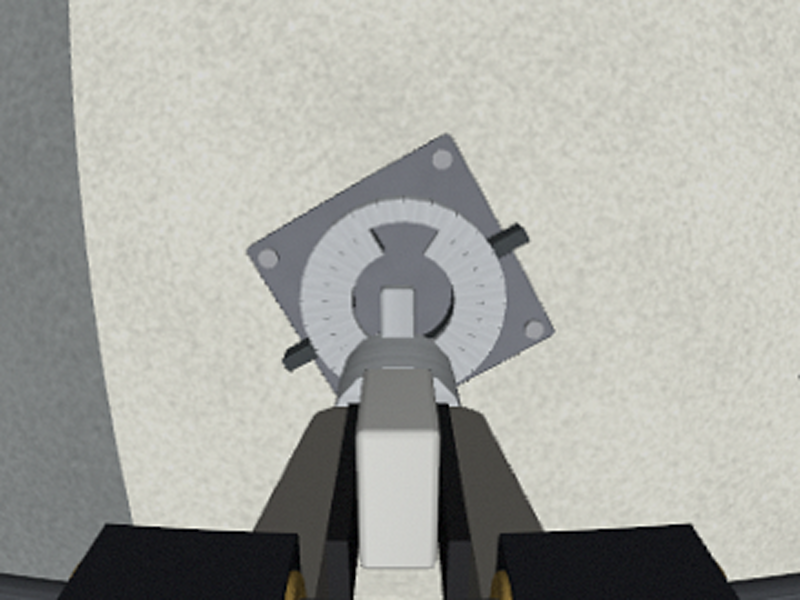

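The wrist crop shows the ring centred at about (404,297), ribs at (510,239) and (298,355), and the far slot between (370,229) and (452,230). The held cartridge's lug ends at (397,290).

```bash
python3 - <<'E'
from h import *
from cell import manip
d=manip.capture('wrist');s=manip.state();rows(s)
W=lambda u,v,z:ray(d,100+u*.45,60+v*.45,z,True)
A=lambda a,b:np.degrees(np.arctan2(*(np.array(b)-a)[::-1]))
# ring outer: circle fit
pts=np.array([W(403,198,28),W(301,297,28),W(507,297,28),W(330,227,28),W(478,227,28),W(308,262,28),W(500,262,28)])
M=np.c_[2*pts,np.ones(len(pts))];x=np.linalg.lstsq(M,(pts**2).sum(1),rcond=None)[0];c=x[:2];print('ring',c,np.sqrt(x[2]+c@c))
r1,r2=W(510,239,14),W(299,355,14);print('ribs',(r1+r2)/2,A(r2,r1),np.linalg.norm(r1-r2))
sl=[W(370,229,28),W(452,230,28),W(384,252,28),W(427,253,28)]
for p in sl:print('slot',p,A(c,p),np.linalg.norm(p-c))
p=[W(447,133,2),W(247,248,2),W(553,329,2)];print('plate',A(p[1],p[0]),A(p[2],p[0]),(p[1]+p[2])/2)
h=[W(352,300,28),W(453,297,28)];print('hole',h)
zt=204;b1,b2=W(398,430,zt),W(398,567,zt);print('block',(b1+b2)/2,A(b2,b1),np.linalg.norm(b1-b2),'lug',W(397,290,138))
# auto ring edges: bright pixels
E
```

```text
t 6.67 tcp [ 487.7 -129.1  169.8] yaw 88.18 w 0.195 g 35.0 F [-0.6  0.7 -1.6]
ring [ 491.17548964 -128.66067988] 45.95396100642422
ribs [ 490.44216966 -131.02782656] 27.85892252555384 113.32568647027972
slot [477.3401723  -96.05172313] 112.99052520627714 35.422592594913525
slot [512.89375052 -97.53418916] 55.094898810134886 37.95446324026905
slot [ 483.05266306 -106.42577849] 110.06819691071034 23.672159838288387
slot [ 501.79965396 -107.43817647] 63.40706677517006 23.733257646901823
plate 27.779556175358096 118.02832724413094 [ 490.63435502 -129.48271687]
hole [array([ 468.07585596, -127.62649445]), array([ 512.93944677, -127.63437488])]
block [ 488.28172712 -126.70067334] 88.25398077664396 34.40252379120656 lug [489.01694006 -96.49263833]
```

```bash
python3 -m inch '[[[0,0,0,-1.9,2.6,20,8],[0,0,0,-1.9,2.6,45,8],[0,0,0,-1.9,2.6,70,8],[0,0,0,-1.9,2.6,85,8],[0,0,0,-1.9,2.6,92,8],[0,0,0,-1.9,2.6,96,8],[0,0,0,-1.9,2.6,99,8],[0,0,0,-1.9,2.6,101,8],[0,0,0,-1.9,2.6,103,8],[0,0,0,-1.9,2.6,105,8],[0,0,0,-1.9,2.6,107,8],[0,0,0,-1.9,2.6,107,8]]]'
python3 - <<'E'
from h import *
from cell import manip
import cv2
s=manip.state();rows(s)
d=manip.capture('wrist');im=np.ascontiguousarray(d['image'][:,:,::-1])
im=cv2.resize(im[60:330,100:460],(800,600),interpolation=cv2.INTER_CUBIC);cv2.imwrite('pics/w3c.png',im)
E
```

```text
time: 8.18
tcp_pos: [490.1, -132.5, 62.8]
ee_rot: [0.719, 0.695, -0.0, -0.0]
wrist_force: [0.6, -0.5, -0.1]
width: 0.194
grasp_force: 35.0
t 8.18 tcp [ 490.1 -132.5   62.8] yaw 88.03 w 0.194 g 35.0 F [ 0.6 -0.5 -0.1]
```

View pics/w3c.png

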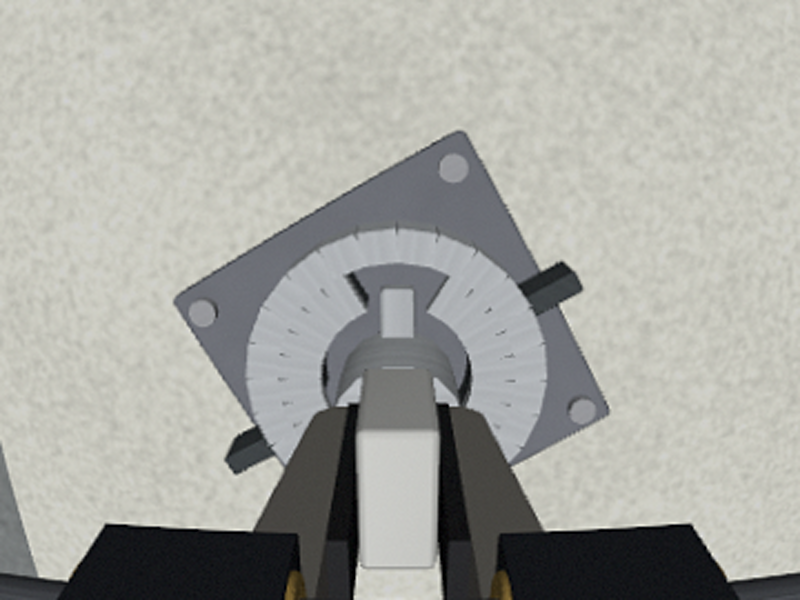

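The lug at (397,312) sits in the middle of the far slot, which spans (350–447, 270), and there is no contact force. I'll continue down.

```bash
python3 -m inch '[[[0,0,0,0,0,3,8],[0,0,0,0,0,6,8],[0,0,0,0,0,9,8],[0,0,0,0,0,11,8],[0,0,0,0,0,12,8],[0,0,0,0,0,12.5,8],[0,0,0,0,0,12.5,8],[0,0,0,0,0,12.5,8]]]'
```

```text
time: 9.22
tcp_pos: [490.3, -132.6, 50.5]
ee_rot: [0.719, 0.695, 0.0, 0.0]
wrist_force: [-0.2, -0.3, -2.3]
width: 0.194
grasp_force: 35.0
```

```bash
python3 -m inch '[[[0,0,0,0,0,0.5,8],[0,0,0,0,0,1,8],[0,0,0,0,0,1.5,8],[0,0,0,0,0,1.5,8]]]'
```

```text
time: 9.72
tcp_pos: [490.3, -132.6, 50.0]
ee_rot: [0.719, 0.695, -0.0, 0.0]
wrist_force: [-2.4, -0.2, 9.4]
width: 0.196
grasp_force: 35.0
```

Seated, with about 10 N of contact at TCP z = 50 mm. I'll ease up slightly and twist.

```bash
python3 -m inch '[[[0,0,0,0,0,-1,8],[0,0,1,0,0,-1,8],[0,0,2,0,0,-1,8],[0,0,3,0,0,-1,8],[0,0,4,0,0,-1,8],[0,0,5,0,0,-1,8],[0,0,6,0,0,-1,8],[0,0,7,0,0,-1,8],[0,0,8,0,0,-1,8],[0,0,9,0,0,-1,8],[0,0,10,0,0,-1,8],[0,0,11,0,0,-1,8],[0,0,11.6,0,0,-1,8],[0,0,12,0,0,-1,8],[0,0,12,0,0,-1,8],[0,0,12,0,0,-1,8]]]'
python3 - <<'E'
from h import *
from cell import manip
import cv2
s=manip.state();rows(s);print(s['torque'])
d=manip.capture('wrist');im=np.ascontiguousarray(d['image'][:,:,::-1])
im=cv2.resize(im[60:330,100:460],(800,600),interpolation=cv2.INTER_CUBIC);cv2.imwrite('pics/w4c.png',im)
E
```

```text
time: 11.72
tcp_pos: [490.2, -131.2, 50.0]
ee_rot: [0.97, 0.243, -0.0, -0.001]
wrist_force: [-1.7, 6.4, 3.4]
width: 0.191
grasp_force: 35.0
t 11.72 tcp [ 490.2 -131.2   50. ] yaw 28.12 w 0.191 g 35.0 F [-1.7  6.4  3.4]
[1.44133884 0.287254   0.05694876]
```

View pics/w4c.png

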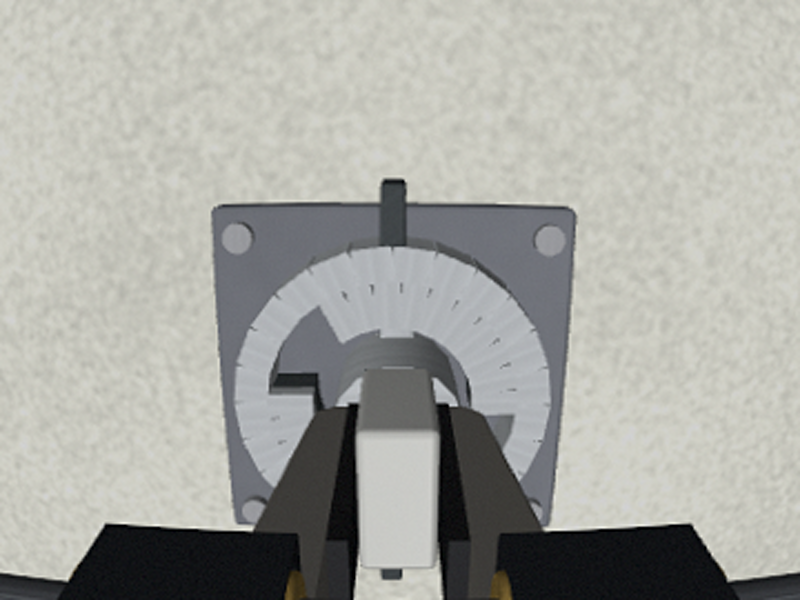

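The block is now in line with the rib at (393,210), and the lugs are under the lip. I'll release and retreat straight up.

```bash
python3 -m inch '[[[0,0,0,0,0,0,24],[0,0,0,0,0,0,45],[0,0,0,0,0,0,60],[0,0,0,0,0,0,60],[0,0,0,0,0,0,60],[0,0,0,0,0,-10,60],[0,0,0,0,0,-40,60],[0,0,0,0,0,-80,60],[0,0,0,0,0,-120,60],[0,0,0,0,0,-120,60],[0,0,0,0,0,-120,60]]]'
python3 - <<'E'
from h import *
from cell import manip
import cv2
d=manip.capture('wrist');im=np.ascontiguousarray(d['image'][:,:,::-1])
im=cv2.resize(im[60:330,100:460],(800,600),interpolation=cv2.INTER_CUBIC);cv2.imwrite('pics/w5c.png',im)
E
```

```text
time: 13.15
tcp_pos: [489.8, -132.5, 169.9]
ee_rot: [0.97, 0.242, -0.0, 0.0]
wrist_force: [0.0, -0.1, -0.2]
width: 0.657
grasp_force: 0.0
```

View pics/w5c.png

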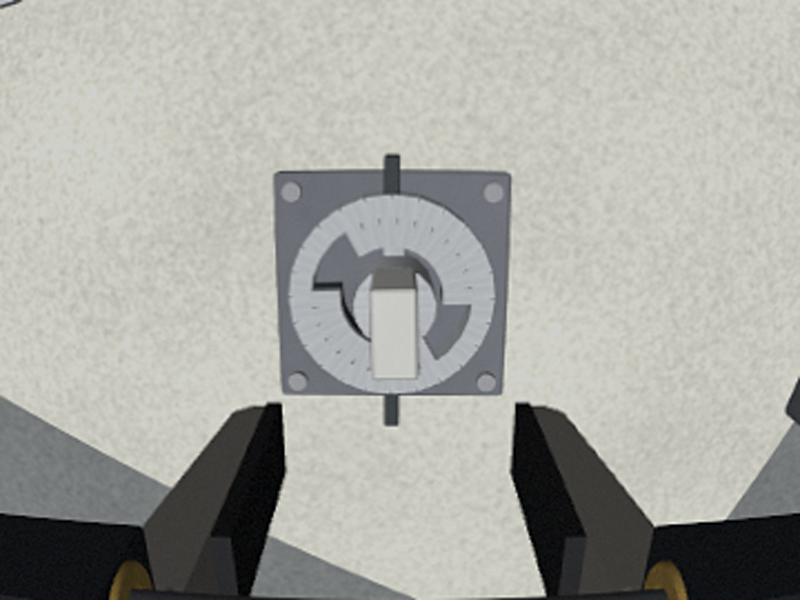

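The cartridge stands upright in the socket, its block at (395,330) in line with the ribs at (392,172) and (391,410). The gripper is clear of it.

```bash
python3 -c "
from cell import manip
print(manip.sign_off())"
```

```text
the job is handed in; nothing more can be done
None
```

The cartridge is seated on the socket floor, twisted home in line with the index ribs and released; the job is handed in (no verdict was returned), and the plug and dish were not touched.

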